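# Pack the last bay and sweep the rim

### The job

Lay the short, thick pine block, the same way up as it lies now, in the empty middle bay of the wooden tray so that it rests flat on the bay's floor, below the rim, and let go of it. Then slide the aluminium bridge by its black knob all the way from its end of the tray to the stop at the other end, to check that nothing stands above the rim. Leave the longer flat pine block, the tape measure and what is already packed in the tray where they are.

Things in the scene. Friction and masses are not known exactly. Their poses are not given: they have to be found in the camera images.
- tray: Wooden tray fixed to the bench, 76 mm (x) by 262 mm (y), rim 41 mm above the bench; origin at the centre of its underside, z up, y along its length. Three bays in a row, centres at y = -76, 0, +76 mm, each 60 (x) by 70 mm (y) inside, floor 5 mm above the bench. Dividers 6 mm, long walls 8 mm, end walls 20 mm thick. A round tin lies in the -y bay, a small pine block in the +y bay; the middle is empty.
- empty_bay (a point): Centre of the inner floor of the empty middle bay, 5 mm above the bench; axes as the tray's. At every bay both long walls have a finger notch, 46 mm wide in y, centred on the bay, cut down to 9 mm above the bench: fingers that close along the tray's x can go down through the notches.
- thick_block: Short thick pine block, 34 (its x) by 52 (its y) by 31 mm high, loose, 25 to 35 g, lying on the bench between robot and tray. Origin at the centre of its underside, z up. It fits the bay with its long side along the tray's y, with 13 mm to spare at each side in x and 9 mm in y. Held across its 34 mm width, it can be set down with the fingers in the notches.
- flat_block: Longer flat pine block, 45 by 75 mm, 19 mm high; bystander, too long for the bay. Origin at the centre of its underside.
- tape_measure: Yellow pocket tape measure standing upright, 36 by 72 mm, 58 mm high; bystander, too tall for the bay. Origin at the centre of its underside.
- tin: Round tin 55 mm across and 23 mm high, loose in the tray's bay at -y. Origin at the centre of its underside.
- small_block: Small pine block 30 by 40 mm, 25 mm high, loose in the tray's bay at +y. Origin at the centre of its underside.
- bridge (a joint): Travel in m of the aluminium bridge, a bar across the tray (92 mm in x, 18 mm in y, from 43 to 53 mm above the bench, cheeks hanging 18 mm lower outside the long walls). It slides along the tray's +y: 0 at the tray's -y end, 0.242 at the stop at the +y end; it starts within 20 mm of 0, takes about 1.5 N to slide and stays where it is left.
- bridge_knob (a point): Middle of the grip of the bridge's black upright round knob (18 mm across, 32 mm tall, from 53 to 85 mm above the bench); this point is 73 mm above the bench, moves with the bridge, axes as the tray's.
Not all that is in view belongs to the job. What is shaped like the thick_block but purple is not meant.

How it is judged:
By the outcome, as a careful person would: the job done as asked, in the order asked, and still so for the second after the job is handed in, with the robot touching nothing.
It also fails if it takes over 58 s, if anything falls off the work surface, if the arm or the gripper's body presses on something with over 40 N, if the wrist force passes 120 N, or if a joint passes its speed limit or range.

### The arm

A 6-joint arm with a two-finger parallel gripper is mounted at the origin on a cart in front of the work surface, level with it; the furniture and walls round the work are solid. World frame = base frame: x ahead of the robot, y to its left, z up, the work surface at z = 0. Lengths are in m, angles in rad, forces in N, time in s.
With the tool pointing down it reaches from about 0.25 to 0.725 m from the base axis. Payload 4 kg.
Tool frame: the origin (TCP) lies between the finger pads; the fingertips stand 8 mm ahead of it and the grasp point (between the pads) lies 11 mm behind it; z points along the fingers, y is the line along which they close (so a half turn about z gives the same grasp; the last joint's range is limited). The gripper opens to 85 mm and grips with 20 to 120 N. Pads are 22 mm wide; open, the fingers measure 114 mm over their backs; the gripper's body (76 mm by 85 mm) begins 54 mm behind the grasp point. The pads swing forward as they close: fully open they stand 13 mm farther back than shut.
Start: joints at [-1.346, 0.241, 0.005, 1.335, 0, 1.571], TCP at [0.111, -0.487, 0.202] pointing down, gripper open.
Joint ranges: [-2.72, 2.72], [-1.05, 1.87], [-1.09, 1.28], [-1.99, 2.15], [-1.42, 1.44], [-3.14, 3.14]. Speed limits (rad/s): [2.79, 2.79, 3.14, 3.14, 3.14, 3.14].

### API

Orientations are given as a unit quaternion [x, y, z, w].
In Python, from workcell import status, viewer, bot gives the robot as it stands.
- The arm moves only by the tool servo_tool, never from a script. Its argument "commands" is a list of rows, each a list of 5 numbers: the finger opening in mm, from 0 to 85.4, then the shift along the tool's x, y, z in mm, then the turn about the tool's z in rad. A call has 1 to 20 rows; each row shifts and turns the commanded pose from where the row before left it, along the tool's axes as they then stand; what a row does not reach is not made up. A row lasts 1/8 s, in which the tool goes at most 62.5 mm and 10.7 degrees, less where a joint would pass 70% of its speed; a pose out of reach is approached as far as the arm can. A call is refused whole if a number of a shift passes 62.5 or a number of a turn 0.188, either way. A call with a gripper value outside its range is refused whole. The fingers move at their own pace and stop on an object; the grip force is fixed at half the most. Time passes only in rows, so rows that do not move let the fingers close. It gives the time, the measured TCP pose, the force, the opening and the grip force at its end, in the units of the state.
- status.get_obs(): the state, without advancing time (a new reading comes with each control period).
- viewer.camera(name): name is "scene" or "top" or "wrist"; returns (picture, depth): 480x640x3 uint8, red, green, blue; 480x640 float32, m along the optical axis (not along the pixel's ray), 0 where there is no reading.
- viewer.get_calibration(name): a dict with "camera_matrix" (3x3 intrinsics, pixels), "R" (3x3) and "t" (3): a world point X has camera coordinates R X + t; the wrist camera has in their place "T_tool_cam" (4x4, takes a point from camera to tool coordinates, whose origin is the TCP and whose axes are the flange's). Camera axes: x right, y down, z forward; pixel columns grow to the right and rows downward; lengths in m; the calibration is good to about 2 mm. A picture is of the moment at which its call begins: read the wrist's pose just before it. get_calibration takes no time and is no camera call.
- bot.job_done(): hands the job in; it is judged then, once.
Trained networks look in the newest picture that a camera, given by its name, has taken for a name from the list of things; names that differ only in an ending like _2 or _b are one class to them, and where a whole thing is asked for, a point or a joint stands for the part that bears it (a point fixed in the world has none). Each returns a list of dicts, best first, with "p" (0 to 1); they miss things now and then, are a little off and sometimes report something else, mostly with a low value. They report only what shows in the picture. A call takes as long as a camera call. They do not tell look-alikes from the thing itself.
- viewer.masks_of(camera, label): "mask" (480x640 bool, what is visible of it) and "pixel" ([row, column] in pixels, amid what is visible of it).
- viewer.spot_point(camera, label): "pixel" ([row, column] in pixels: a listed point, or the origin of a listed thing).
The state is a dict: "clock": time; "joint_pos": joint angles; "joint_vel": joint speeds; "tau": joint torques, N m; "eef_pos": TCP position; "tool_rot": TCP orientation; "ft_force": force on the tool from outside, world axes, zero at the start; "ft_torque": the same for the moment, N m; "grip_width": finger opening in m; "grasp_force": force on a finger pad.
Only numpy, scipy, OpenCV 4.12 (cv2) and the standard library are available. Lean on these libraries where they do the work, as an engineer would, in place of code of your own. Each camera call takes 0.05 s, during which the arm holds its last target. There are 200 camera calls.

## Working session

There is one attempt and no reset: what is moved stays moved. The work goes in short steps, Python scripts to look and compute and a tool call to move; the robot and the scene stay as the last step left them, time stands still between calls to the robot, and variables do not carry over. Pictures are saved under pics/ and viewed, at most 10 in all, crops included, and the job is handed in when it is done.

Besides the shell and the picture viewer there is one more tool, called after "Emit:" as name([rows], argument=value, ...), one row to a line, values as JSON. servo_tool: Moves the arm, as the interface text tells. Its arguments: {"type":"object","properties":{"commands":{"type":"array"}},"required":["commands"]}

```bash
mkdir -p pics; ls; cat > h.py <<'E'
import numpy as np,cv2
from workcell import status,viewer,bot
from scipy.spatial.transform import Rotation as Ro
def cal(n,o=None):
    c=viewer.get_calibration(n);K=np.array(c["camera_matrix"])
    if n!="wrist":
        R=np.array(c["R"]);t=np.array(c["t"]);return K,R.T,-R.T@t
    o=o or status.get_obs();T=np.eye(4);T[:3,:3]=Ro.from_quat(o["tool_rot"]).as_matrix();T[:3,3]=o["eef_pos"]
    T=T@np.array(c["T_tool_cam"]);return K,T[:3,:3],T[:3,3]
def cloud(d,C):
    K,R,p=C;v,u=np.mgrid[:480,:640]
    r=np.stack([(u-K[0,2])/K[0,0],(v-K[1,2])/K[1,1],np.ones_like(d)],-1)
    return (r*d[...,None])@R.T+p
def onplane(px,z,C):
    K,R,p=C;r=R@np.array([(px[1]-K[0,2])/K[0,0],(px[0]-K[1,2])/K[1,1],1]);return p+r*(z-p[2])/r[2]
def save(n,im): cv2.imwrite("pics/"+n+".png",im[...,::-1])
def rect(P,z0,z1):
    Q=P[(P[:,2]>z0)&(P[:,2]<z1)][:,:2].astype(np.float32)
    return len(Q),cv2.minAreaRect(Q) if 0 else cv2.minAreaRect(Q*1000)
E
python3 - <<'E'
from h import *
o=status.get_obs();print(o["clock"],o["eef_pos"],o["tool_rot"])
for n in ["top","scene"]:
    im,d=viewer.camera(n);save(n+"0",im);C=cal(n);P=cloud(d,C)
    for l in ["tray","thick_block","flat_block","tape_measure","tin","small_block","bridge"]:
        for m in viewer.masks_of(n,l)[:3]:
            k=m["mask"]&(d>0)
            if k.sum()<20: continue
            Q=P[k];zt=np.percentile(Q[:,2],95);print(n,l,round(m["p"],2),np.round(m["pixel"]),"zt",zt.round(3),rect(Q,zt-.006,zt+.006),im[k].mean(0).round())
    for m in viewer.spot_point(n,"bridge_knob")[:2]+viewer.spot_point(n,"empty_bay")[:2]: print(m["p"],m["pixel"],onplane(m["pixel"],.073,C).round(3),onplane(m["pixel"],.005,C).round(3))
E
```

```text
pics
0.0 [ 0.11128659 -0.48677166  0.2009302 ] [ 9.93691570e-01  1.12142907e-01 -1.34095891e-04 -1.00744751e-03]
top tray 0.75 [211. 322.] zt 0.053 (418, ((616.3063354492188, -134.32302856445312), (92.54853820800781, 18.071134567260742), 11.538636207580566)) [169. 122.  89.]
top thick_block 0.84 [300. 274.] zt 0.032 (539, ((429.25128173828125, 52.21126174926758), (52.018798828125, 32.810791015625), 73.61094665527344)) [134.  75. 146.]
top thick_block 0.64 [295. 331.] zt 0.032 (522, ((444.52191162109375, -42.237823486328125), (49.16717529296875, 34.29952621459961), 82.48390197753906)) [197. 166. 131.]
top flat_block 0.82 [301. 190.] zt 0.02 (1051, ((431.94049072265625, 204.54025268554688), (45.5047721862793, 74.90780639648438), 23.564558029174805)) [202. 171. 134.]
top tape_measure 0.9 [305. 437.] zt 0.059 (579, ((430.94732666015625, -222.4947967529297), (32.38655471801758, 60.16229248046875), 33.51993179321289)) [189. 158.  78.]
top tin 0.84 [206. 366.] zt 0.027 (105, ((613.9187622070312, -106.22923278808594), (35.21415710449219, 45.78586196899414), 84.53473663330078)) [ 98. 107.  87
[... 1685 characters left out ...]
 86. 66.]
scene tin 0.5 [284. 351.] zt 0.057 (363, ((617.157470703125, -134.9821014404297), (92.68806457519531, 22.137826919555664), 12.155180931091309)) [122.  92.  66.]
scene small_block 0.6 [254. 376.] zt 0.042 (16, ((606.1414794921875, 14.218935012817383), (29.192996978759766, 12.766949653625488), 37.136661529541016)) [173. 150. 119.]
scene bridge 0.76 [291. 334.] zt 0.085 (68, ((618.64306640625, -135.7003173828125), (14.341198921203613, 17.34012222290039), 8.440269470214844)) [126. 121. 116.]
0.85 [279.1, 336.0] [ 0.619 -0.133  0.073] [ 0.552 -0.044  0.005]
0.46 [285.7, 358.4] [ 0.661 -0.126  0.073] [ 0.6   -0.037  0.005]
0.95 [285.0, 357.5] [ 0.658 -0.126  0.073] [ 0.598 -0.036  0.005]
```

```bash
python3 - <<'E'
from h import *
im,d=viewer.camera("top");C=cal("top");P=cloud(d,C).reshape(-1,3)
Q=P[(P[:,0]>.5)&(P[:,0]<.72)&(abs(P[:,1])<.2)&(P[:,2]>.037)&(P[:,2]<.045)]
r=cv2.minAreaRect((Q[:,:2]*1000).astype(np.float32));print(len(Q),r)
a=np.radians(r[2] if r[1][1]>r[1][0] else r[2]-90)
print("yaw",np.degrees(a))
for s in (-131,131): print(s, np.array(r[0])+s*np.array([-np.sin(a),np.cos(a)]))
big=cv2.resize(im[150:360,140:480],(800,494));save("top_c",big)
E
```

```text
1365 ((605.28857421875, 26.145477294921875), (382.3713073730469, 167.7812957763672), 79.11299133300781)
yaw -10.887008666992188
-131 [ 580.54623908 -102.49672749]
131 [630.03090936 154.78768208]
```

View pics/top_c.png

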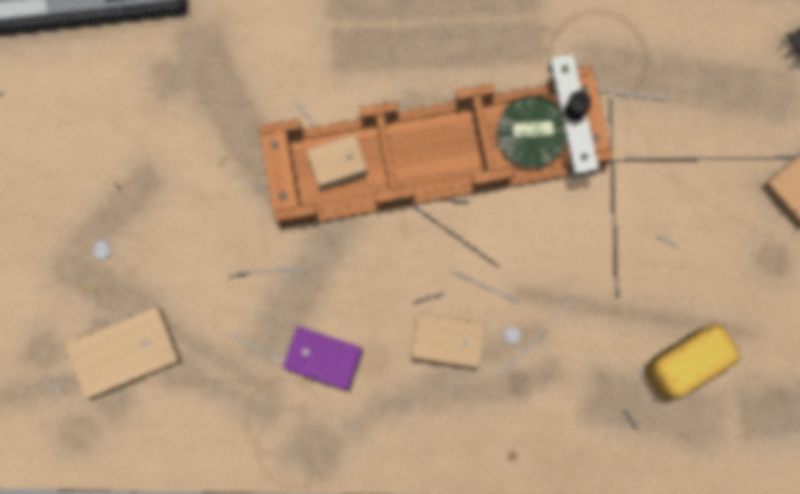

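Emit:
servo_tool([
  [85, 42.5, -36, 0, 0],
  [85, 42.5, -36, 0, 0],
  [85, 42.5, -36, 0, 0],
  [85, 42.5, -36, 0, 0],
  [85, 42.5, -36, 0, 0],
  [85, 42.5, -36, 0, 0],
  [85, 42.5, -36, 0, 0],
  [85, 42.5, -36, 0, 0],
  [85, 42.5, -36, 0, 0],
  [85, 42.5, -36, 0, 0],
  [85, 0, 0, 0, -0.17],
  [85, 0, 0, 0, -0.17],
  [85, 0, 0, 0, -0.17],
  [85, 0, 0, 0, -0.17],
  [85, 0, 0, 0, -0.17],
  [85, 0, 0, 0, -0.17],
  [85, 0, 0, 0, -0.17],
  [85, 0, 0, 0, 0],
  [85, 0, 0, 0, 0],
])

```text
clock: 3.42
eef_pos: [0.4455, -0.0418, 0.2019]
tool_rot: [0.761, 0.649, 0.0, 0.0]
ft_force: [-0.1, 0.6, 0.5]
grip_width: 0.0849
grasp_force: 0.0
```

```bash
cat >> h.py <<'E'
def th(o): # world angle of tool x, deg
    m=Ro.from_quat(o["tool_rot"]).as_matrix();return np.degrees(np.arctan2(m[1,0],m[0,0])),m[:,2]
def shift(o,X): return (Ro.from_quat(o["tool_rot"]).as_matrix().T@(np.array(X)-np.array(o["eef_pos"]))*1000).round(1)
E
python3 - <<'E'
from h import *
o=status.get_obs();print(o["clock"],o["eef_pos"],th(o),o["ft_force"],np.array(o["joint_pos"]).round(2))
im,d=viewer.camera("wrist");save("w1",im);C=cal("wrist",o);P=cloud(d,C)
for l in ["thick_block","tray"]:
    for m in viewer.masks_of("wrist",l)[:3]:
        k=m["mask"]&(d>0);Q=P[k];zt=np.percentile(Q[:,2],95);print(l,round(m["p"],2),np.round(m["pixel"]),zt.round(3),rect(Q,zt-.005,zt+.005),im[k].mean(0).round())
        if l=="tray": print(rect(Q,.035,.045))
E
```

```text
3.425 [ 0.44552305 -0.04176467  0.20185063] (np.float64(80.92448732039291), array([ 1.08209849e-04, -2.78457421e-05, -9.99999994e-01])) [-0.11339385  0.55489949  0.48753553] [-0.09  0.14 -0.12  1.31 -0.    1.64]
thick_block 0.86 [112. 291.] 0.031 (1992, ((429.9459228515625, 53.88365173339844), (52.02848815917969, 34.039451599121094), 72.5238265991211)) [144.  76. 158.]
thick_block 0.64 [207. 323.] 0.031 (1557, ((444.35736083984375, -40.08573913574219), (51.42808151245117, 33.49364471435547), 81.68017578125)) [145. 120.  94.]
tray 0.98 [159. 461.] 0.053 (1375, ((616.0521240234375, -132.72491455078125), (92.26934814453125, 19.202709197998047), 12.290515899658203)) [167. 116.  82.]
(5084, ((594.3577880859375, -28.153640747070312), (92.01043701171875, 262.0976867675781), 11.59961223602295))
```

View pics/w1.png

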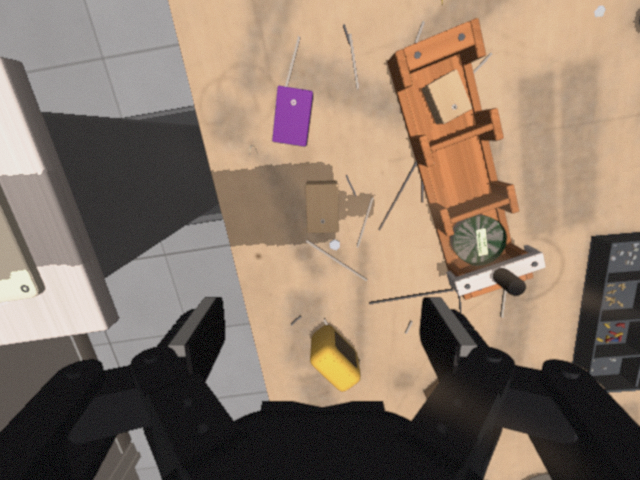

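Emit:
servo_tool([
  [85, 1, -1, 55, -0.01],
  [85, 0, 0, 55, 0],
  [85, 0, 0, 45, 0],
  [85, 0, 0, 20, 0],
  [85, 0, 0, 12, 0],
  [85, 0, 0, 0, 0],
  [85, 0, 0, 0, 0],
  [20, 0, 0, 0, 0],
  [20, 0, 0, 0, 0],
  [20, 0, 0, 0, 0],
  [20, 0, 0, 0, 0],
  [20, 0, 0, 0, 0],
  [20, 0, 0, 0, 0],
  [20, 0, 0, 0, 0],
  [20, 0, 0, 0, 0],
  [20, 0, 0, 0, 0],
])

```text
clock: 5.58
eef_pos: [0.4447, -0.0406, 0.0148]
tool_rot: [0.757, 0.654, -0.0, -0.0]
ft_force: [0.0, 0.9, -0.5]
grip_width: 0.0197
grasp_force: 0.0
```

```bash
python3 - <<'E'
from h import *
im,d=viewer.camera("wrist");im2,d2=viewer.camera("top")
save("g1",np.hstack([cv2.resize(im,(400,300)),cv2.resize(im2[250:340,240:360],(400,300))]))
o=status.get_obs();print(o["grip_width"],o["eef_pos"],o["grasp_force"])
E
```

```text
0.02007275154884003 [ 0.4446723  -0.04058973  0.01480966] 0.0
```

View pics/g1.png

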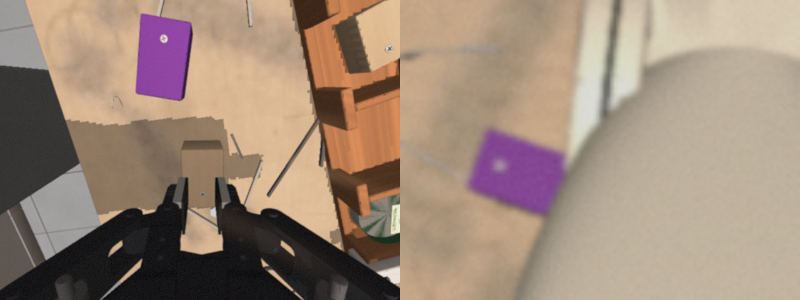

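```bash
python3 - <<'E'
from h import *
o=status.get_obs();im,d=viewer.camera("wrist");C=cal("wrist",o);P=cloud(d,C)
for m in viewer.masks_of("wrist","thick_block")[:3]:
    k=m["mask"]&(d>0);Q=P[k];zt=np.percentile(Q[:,2],95);print(round(m["p"],2),np.round(m["pixel"]),zt.round(3),rect(Q,zt-.005,zt+.005),im[k].mean(0).round())
for v,u in [(285,322),(250,322),(305,322),(330,322),(300,290),(300,352),(235,322)]: print(v,u,d[v,u],P[v,u].round(3))
print(np.array(viewer.get_calibration("wrist")["T_tool_cam"]).round(3))
save("g2",cv2.resize(im[180:420,160:480],(800,600)))
E
```

```text
0.75 [ 91. 261.] 0.031 (9997, ((429.83709716796875, 54.004859924316406), (52.238990783691406, 34.19108963012695), 72.51019287109375)) [140.  70. 157.]
0.57 [266. 324.] 0.031 (5076, ((444.5585632324219, -39.77246856689453), (52.02406311035156, 33.94205856323242), 83.12513732910156)) [140. 116.  90.]
285 322 0.17158173 [ 0.444 -0.039  0.03 ]
250 322 0.1649026 [ 0.446 -0.02   0.031]
305 322 0.17510739 [ 0.442 -0.05   0.029]
330 322 0.18014757 [ 0.44  -0.065  0.029]
300 290 0.13626984 [ 0.432 -0.028  0.064]
300 352 0.1355119 [ 0.457 -0.031  0.064]
235 322 0.17104661 [ 0.447 -0.015  0.023]
[[-0.    -0.956 -0.293  0.075]
 [ 1.    -0.    -0.    -0.001]
 [ 0.    -0.293  0.956 -0.172]
 [ 0.     0.     0.     1.   ]]
```

View pics/g2.png

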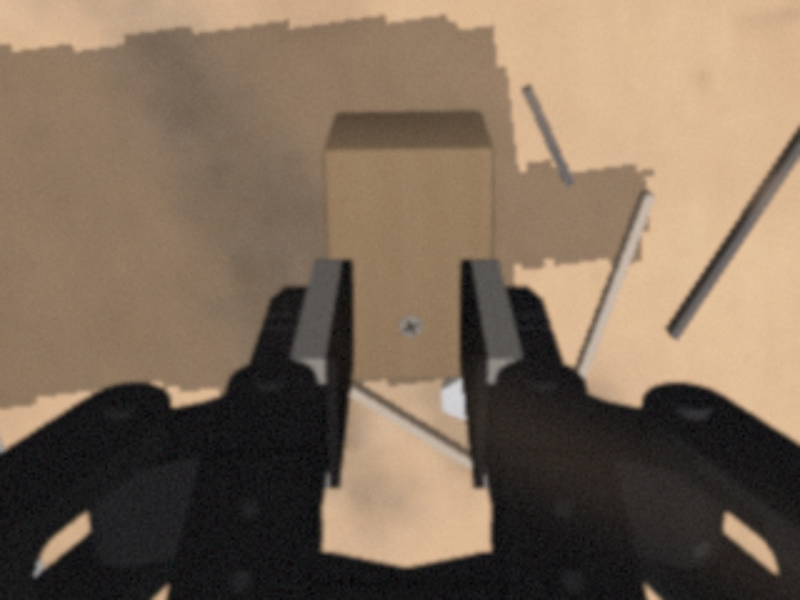

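```bash
python3 - <<'E'
from h import *
o=status.get_obs();im,d=viewer.camera("wrist");C=cal("wrist",o);P=cloud(d,C)
for v in range(278,380,8): print(v,[(u,*(P[v,u]*1000).round().astype(int)) for u in (288,294,299,346,352)])
print(np.array(o["joint_pos"]).round(3),o["grip_width"], o["tau"])
E
```

```text
278 [(288, np.int64(422), np.int64(-45), np.int64(0)), (294, np.int64(430), np.int64(-33), np.int64(29)), (299, np.int64(433), np.int64(-33), np.int64(30)), (346, np.int64(456), np.int64(-37), np.int64(30)), (352, np.int64(459), np.int64(-37), np.int64(30))]
286 [(288, np.int64(430), np.int64(-27), np.int64(51)), (294, np.int64(433), np.int64(-28), np.int64(51)), (299, np.int64(435), np.int64(-28), np.int64(51)), (346, np.int64(456), np.int64(-31), np.int64(50)), (352, np.int64(458), np.int64(-32), np.int64(50))]
294 [(288, np.int64(431), np.int64(-28), np.int64(58)), (294, np.int64(433), np.int64(-28), np.int64(58)), (299, np.int64(435), np.int64(-29), np.int64(57)), (346, np.int64(455), np.int64(-32), np.int64(58)), (352, np.int64(457), np.int64(-32), np.int64(58))]
302 [(288, np.int64(432), np.int64(-28), np.int64(66)), (294, np.int64(434), np.int64(-28), np.int64(65)), (299, np.int64(435), np.int64(-32), np.int64(58)), (346, np.int64(455), np.int64(-35), np.int64(58)), (352, np.int64(457), np.int64(-32), np.int64(65))]
310 [(288, np.int64(432), np.int64(-28), np.int64(71)), (294,
[... 1743 characters left out ...]
 np.int64(81))]
366 [(288, np.int64(432), np.int64(-40), np.int64(89)), (294, np.int64(432), np.int64(-46), np.int64(82)), (299, np.int64(418), np.int64(-108), np.int64(1)), (346, np.int64(449), np.int64(-109), np.int64(4)), (352, np.int64(453), np.int64(-49), np.int64(81))]
374 [(288, np.int64(431), np.int64(-43), np.int64(89)), (294, np.int64(432), np.int64(-49), np.int64(82)), (299, np.int64(417), np.int64(-115), np.int64(-1)), (346, np.int64(448), np.int64(-119), np.int64(0)), (352, np.int64(453), np.int64(-52), np.int64(82))]
[-0.091  0.317 -0.43   0.824  0.     1.626] 0.019833115702052283 [ 1.52871671e-04 -3.49781191e+01  1.93262118e+01  1.28736418e-03
  2.77865134e-06 -1.54991574e-05]
```

Emit:
servo_tool([
  [85, 0, 0, 0, 0],
  [85, 0, 0, 0, 0],
  [85, 0, 0, 0, 0],
  [85, 0, 0, 0, 0],
  [85, 0, 0, 0, 0],
  [85, 0, 0, 15, 0],
  [85, 0, 0, 10, 0],
  [85, 0, 0, 5, 0],
  [85, 0, 0, 0, 0],
])

```text
clock: 6.95
eef_pos: [0.4443, -0.0406, -0.0155]
tool_rot: [0.757, 0.654, -0.0, -0.0]
ft_force: [0.5, -0.8, 0.0]
grip_width: 0.0848
grasp_force: 0.0
```

Emit:
servo_tool([
  [85, 0, 0, 5, 0],
  [85, 0, 0, 5, 0],
  [85, 0, 0, 0, 0],
  [20, 0, 0, 0, 0],
  [20, 0, 0, 0, 0],
  [20, 0, 0, 0, 0],
  [20, 0, 0, 0, 0],
  [20, 0, 0, 0, 0],
  [20, 0, 0, 0, 0],
  [20, 0, 0, 0, 0],
])

```text
clock: 8.2
eef_pos: [0.4452, -0.0406, -0.0248]
tool_rot: [0.757, 0.654, 0.0, 0.0]
ft_force: [-0.2, 0.5, 5.2]
grip_width: 0.0331
grasp_force: 61.1
```

Emit:
servo_tool([
  [20, 0, 0, -10, 0],
  [20, 0, 0, -30, 0],
  [20, 0, 0, -40, 0],
  [20, 0, 0, -20, 0],
  [20, 0, 0, 0, 0],
  [20, 0, 0, 0, 0],
])

```text
clock: 8.95
eef_pos: [0.4437, -0.0405, 0.0739]
tool_rot: [0.757, 0.654, -0.001, -0.001]
ft_force: [-0.1, -0.3, -0.4]
grip_width: 0.0329
grasp_force: 60.5
```

```bash
python3 - <<'E'
from h import *
o=status.get_obs();print(o["eef_pos"],th(o)[0],o["ft_force"],o["grip_width"],o["grasp_force"],np.array(o["joint_pos"]).round(2))
im,d=viewer.camera("wrist");C=cal("wrist",o);P=cloud(d,C);save("h1",im)
for l in ["thick_block","tray"]:
  for m in viewer.masks_of("wrist",l)[:3]:
    k=m["mask"]&(d>0);Q=P[k]
    zt=np.percentile(Q[:,2],95);print(l,round(m["p"],2),np.round(m["pixel"]),np.percentile(Q[:,2],[2,20,50,90]).round(3),rect(Q,zt-.005,zt+.005),rect(Q,.035,.045) if l=="tray" else "",im[k].mean(0).round())
E
```

```text
[ 0.44369353 -0.04050394  0.07392443] 81.63762152672568 [-0.0916982  -0.33142593 -0.38625466] 0.032855302066175644 60.474135875701904 [-0.09  0.24 -0.35  0.98 -0.    1.63]
thick_block 0.73 [102. 278.] [0.019 0.029 0.03  0.031] (5142, ((429.7869567871094, 53.91058349609375), (51.998600006103516, 34.18806076049805), 72.55461120605469))  [151.  77. 169.]
thick_block 0.66 [314. 321.] [0.105 0.128 0.128 0.129] (9793, ((442.7738952636719, -40.28080749511719), (53.41618728637695, 34.065860748291016), 81.77040100097656))  [148. 122.  95.]
tray 0.96 [181. 536.] [0.003 0.005 0.019 0.048] (2677, ((608.6009521484375, -134.29623413085938), (77.80009460449219, 20.552330017089844), 11.519327163696289)) (9374, ((595.90234375, -29.45269775390625), (88.84308624267578, 261.6027526855469), 9.812807083129883)) [153. 105.  74.]
```

View pics/h1.png

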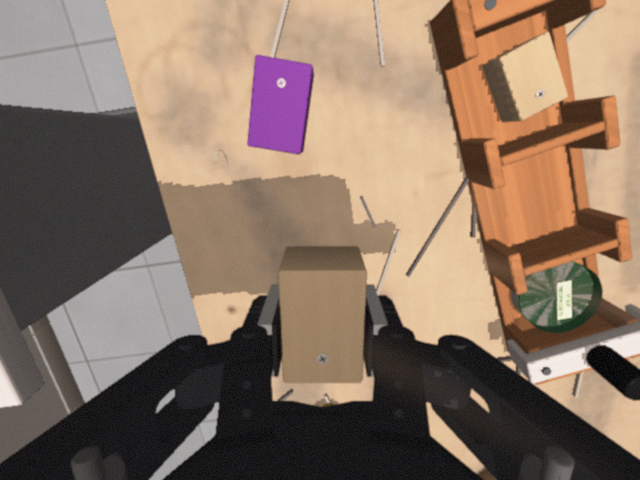

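Emit:
servo_tool([
  [20, 0, 0, 0, -0.175],
  [20, 0, 0, 0, -0.175],
  [20, -5, 37.5, 0, 0],
  [20, -5, 37.5, 0, 0],
  [20, -5, 38, 0, 0],
  [20, -4, 38, 0, 0],
  [20, 0, 0, 0, 0],
  [20, 0, 0, 0, 0],
  [20, 0, 0, 0, 0],
])

```text
clock: 10.22
eef_pos: [0.595, -0.0287, 0.0744]
tool_rot: [0.632, 0.775, -0.001, -0.001]
ft_force: [-0.2, 0.4, -0.6]
grip_width: 0.033
grasp_force: 60.4
```

```bash
python3 - <<'E'
from h import *
o=status.get_obs();print(o["eef_pos"],th(o)[0],o["grip_width"],np.array(o["joint_pos"]).round(2))
im,d=viewer.camera("wrist");C=cal("wrist",o);P=cloud(d,C);save("p1",im)
for l in ["thick_block","tray"]:
  for m in viewer.masks_of("wrist",l)[:2]:
    k=m["mask"]&(d>0);Q=P[k]
    print(l,round(m["p"],2),np.round(m["pixel"]),rect(Q,.12,.14) if l!="tray" else rect(Q,.035,.045))
m=viewer.spot_point("wrist","empty_bay")[:2]
for q in m: print(q["p"],q["pixel"],onplane(q["pixel"],.005,C))
for v in range(280,350,6): print(v,[(u,*(P[v,u]*1000).round().astype(int).tolist()) for u in (266,274,368,376)])
E
```

```text
[ 0.59497652 -0.02869966  0.07438334] 101.67452621372574 0.032999272758458334 [-0.05  0.51  0.06  1.12 -0.    1.32]
thick_block 0.63 [68. 87.] (0, ((0.0, 0.0), (0.0, 0.0), 0.0))
thick_block 0.56 [312. 326.] (10148, ((593.8135986328125, -27.977237701416016), (36.2847900390625, 52.8241081237793), 11.954828262329102))
tray 0.79 [166. 320.] (9257, ((591.7979125976562, -15.104888916015625), (76.38133239746094, 235.8082275390625), 11.77104377746582))
0.7 [241.0, 324.3] [ 0.59550054 -0.02960572  0.005     ]
280 [(266, 557, -73, 0), (274, 565, -58, 28), (368, 630, -44, 29), (376, 636, -43, 28)]
286 [(266, 558, -78, 0), (274, 571, -23, 109), (368, 611, -14, 111), (376, 634, -43, 39)]
292 [(266, 559, -83, 1), (274, 572, -22, 116), (368, 611, -14, 115), (376, 614, -13, 116)]
298 [(266, 569, -26, 115), (274, 572, -22, 121), (368, 610, -14, 122), (376, 613, -13, 122)]
304 [(266, 570, -23, 126), (274, 573, -22, 126), (368, 609, -14, 127), (376, 612, -14, 127)]
310 [(266, 571, -23, 131), (274, 574, -22, 132), (368, 609, -14, 133), (376, 612, -14, 131)]
316 [(266, 571, -22, 136), (274, 574, -21, 136), (368, 608, -14, 137), (376, 611, -14, 137)]
322 [(266, 572, -22, 140), (274, 575, -21, 141), (368, 608, -15, 139), (376, 610, -14, 141)]
328 [(266, 573, -23, 143), (274, 575, -23, 141), (368, 609, -18, 139), (376, 611, -16, 141)]
334 [(266, 573, -21, 149), (274, 576, -25, 142), (368, 609, -20, 140), (376, 611, -18, 141)]
340 [(266, 574, -21, 153), (274, 576, -28, 142), (368, 609, -21, 141), (376, 611, -19, 144)]
346 [(266, 574, -21, 156), (274, 576, -30, 142), (368, 610, -23, 142), (376, 610, -18, 148)]
```

View pics/p1.png

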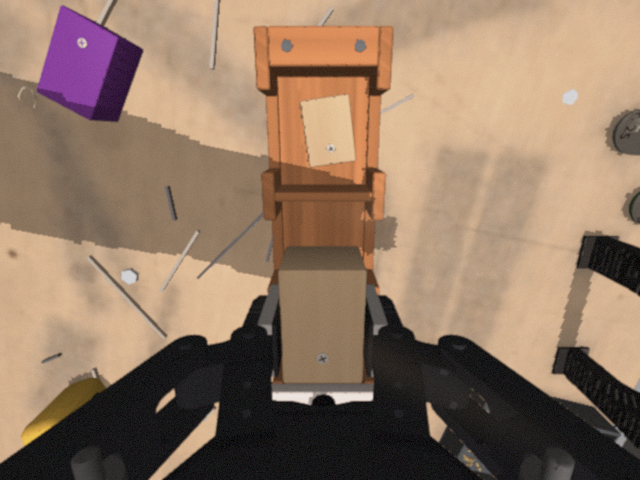

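Emit:
servo_tool([
  [20, 0, 0.5, 30, 0],
  [20, 0, 0, 25, 0],
  [20, 0, 0, 15, 0],
  [20, 0, 0, 10, 0],
  [20, 0, 0, 8, 0],
  [20, 0, 0, 2, 0],
  [20, 0, 0, 0, 0],
  [20, 0, 0, 0, 0],
])

```text
clock: 11.42
eef_pos: [0.5974, -0.0285, -0.0146]
tool_rot: [0.631, 0.775, 0.0, 0.0]
ft_force: [-0.2, -0.5, -1.2]
grip_width: 0.0329
grasp_force: 60.4
```

Emit:
servo_tool([
  [20, 0, 0, 1, 0],
  [20, 0, 0, 1, 0],
  [20, 0, 0, 0.5, 0],
  [20, 0, 0, 0, 0],
  [20, 0, 0, 0, 0],
])

```text
clock: 12.05
eef_pos: [0.5969, -0.0285, -0.0177]
tool_rot: [0.631, 0.775, 0.0, 0.0]
ft_force: [0.8, 0.2, -1.0]
grip_width: 0.0329
grasp_force: 60.4
```

Emit:
servo_tool([
  [20, 0, 0, 0.7, 0],
  [20, 0, 0, 0.7, 0],
  [20, 0, 0, 0, 0],
  [20, 0, 0, 0, 0],
])

```text
clock: 12.55
eef_pos: [0.5969, -0.0285, -0.0191]
tool_rot: [0.631, 0.775, 0.0, 0.0]
ft_force: [-0.0, 0.6, -1.0]
grip_width: 0.033
grasp_force: 60.4
```

Emit:
servo_tool([
  [20, 0, 0, 0.5, 0],
  [20, 0, 0, 0.5, 0],
  [20, 0, 0, 0, 0],
  [20, 0, 0, 0, 0],
])

```text
clock: 13.05
eef_pos: [0.597, -0.0285, -0.0198]
tool_rot: [0.631, 0.775, 0.0, 0.0]
ft_force: [-0.6, -0.3, 3.3]
grip_width: 0.0331
grasp_force: 60.9
```

Emit:
servo_tool([
  [40, 0, 0, 0, 0],
  [48, 0, 0, 0, 0],
  [48, 0, 0, 0, 0],
  [48, 0, 0, -10, 0],
  [48, 0, 0, -30, 0],
  [48, 0, 0, -40, 0],
  [48, 0, 0, -50, 0],
  [48, -20, 0, -30, 0],
  [48, -30, 0, 0, 0],
  [48, 0, 0, 0, 0],
  [48, 0, 0, 0, 0],
])

```text
clock: 14.42
eef_pos: [0.6066, -0.0771, 0.1399]
tool_rot: [0.631, 0.775, 0.0, -0.0]
ft_force: [-0.2, 0.7, 0.3]
grip_width: 0.0477
grasp_force: 0.0
```

```bash
python3 - <<'E'
from h import *
o=status.get_obs();print(o["clock"],o["eef_pos"],th(o)[0],o["grip_width"])
im,d=viewer.camera("wrist");C=cal("wrist",o);P=cloud(d,C);save("q1",im)
for l in ["thick_block","bridge","small_block","tin"]:
  for m in viewer.masks_of("wrist",l)[:2]:
    k=m["mask"]&(d>0);Q=P[k];zt=np.percentile(Q[:,2],95)
    print(l,round(m["p"],2),np.round(m["pixel"]),zt,np.percentile(Q[:,2],5),rect(Q,zt-.006,zt+.006))
for q in viewer.spot_point("wrist","bridge_knob")[:2]: print(q["p"],q["pixel"],onplane(q["pixel"],.073,C))
E
```

```text
14.425 [ 0.60658956 -0.07713934  0.13985915] 101.67847809548059 0.04771557513901492
thick_block 0.82 [ 21. 131.] 0.03110215834817622 0.0055960323373784706 (2429, ((428.7024230957031, 49.246551513671875), (42.11622619628906, 35.559471130371094), 72.76585388183594))
thick_block 0.76 [165. 325.] 0.03595894835874586 0.03357684286157954 (2684, ((595.9743041992188, -28.123485565185547), (34.064884185791016, 52.13512420654297), 12.128389358520508))
bridge 0.62 [295. 322.] 0.08484158113368823 0.041891514971456656 (430, ((616.0372924804688, -132.5830078125), (17.47351837158203, 16.882219314575195), 57.54755401611328))
small_block 0.7 [ 66. 324.] 0.030108384470358907 0.02169718516885477 (2278, ((582.1039428710938, 47.68756866455078), (30.018936157226562, 40.34367370605469), 19.665740966796875))
tin 0.82 [247. 324.] 0.027791099164643257 0.016790536995422184 (460, ((611.920166015625, -113.25347900390625), (42.35302734375, 41.83238220214844), 59.8390998840332))
0.67 [311.7, 321.3] [ 0.61671501 -0.13555939  0.073     ]
```

View pics/q1.png

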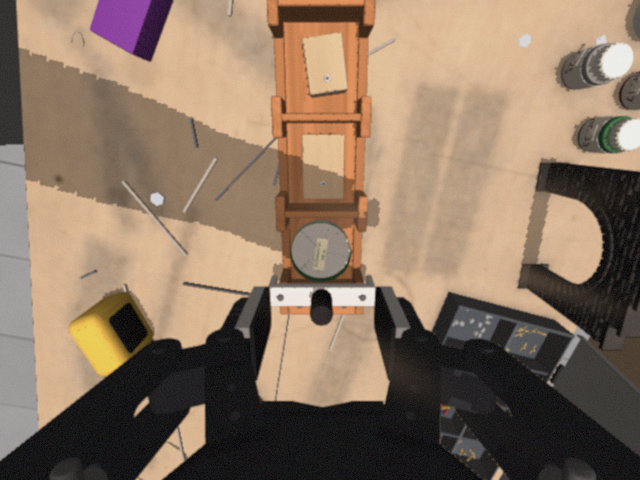

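Emit:
servo_tool([
  [48, -28.5, -0.8, 0, 0],
  [48, -28, -0.8, 0, 0],
  [48, 0, 0, 30, 0],
  [48, 0, 0, 40, 0],
  [48, 0, 0, 25, 0],
  [48, 0, 0, 10, 0],
  [48, 0, 0, 5, 0],
  [48, 0, 0, 0, 0],
  [48, 0, 0, 0, 0],
])

```text
clock: 15.85
eef_pos: [0.6179, -0.1333, 0.0312]
tool_rot: [0.631, 0.775, 0.001, 0.001]
ft_force: [0.6, -0.0, 0.3]
grip_width: 0.0482
grasp_force: 0.0
```

```bash
python3 - <<'E'
from h import *
o=status.get_obs();print(o["eef_pos"],th(o)[0],o["ft_force"])
im,d=viewer.camera("wrist");C=cal("wrist",o);P=cloud(d,C).reshape(-1,3)
m=(P[:,2]>.07)&(P[:,2]<.089)&(np.hypot(P[:,0]-.6165,P[:,1]+.1328)<.016);print(m.sum(),P[m].min(0),P[m].max(0))
E
```

```text
[ 0.61786343 -0.13327686  0.03121189] 101.69531980839372 [ 0.59257437 -0.00214998  0.26574429]
1881 [ 0.6073196  -0.14182809  0.07000597] [ 0.62483712 -0.12343922  0.08639456]
```

Emit:
servo_tool([
  [48, 0.5, -1.5, 0, 0],
  [5, 0, 0, 0, 0],
  [5, 0, 0, 0, 0],
  [5, 0, 0, 0, 0],
  [5, 0, 0, 0, 0],
  [5, 0, 0, 0, 0],
  [5, 0, 0, 0, 0],
])

```text
clock: 16.77
eef_pos: [0.6171, -0.1326, 0.0306]
tool_rot: [0.631, 0.776, 0.001, 0.001]
ft_force: [4.7, 1.2, 0.3]
grip_width: 0.0159
grasp_force: 58.6
```

Emit:
servo_tool([
  [5, 4, 0, 0, 0],
  [5, 8, 0, 0, 0],
  [5, 10, 0, 0, 0],
  [5, 10, 0, 0, 0],
  [5, 10, 0, 0, 0],
  [5, 8, 0, 0, 0],
  [5, 0, 0, 0, 0],
  [5, 0, 0, 0, 0],
])

```text
clock: 17.77
eef_pos: [0.6068, -0.0832, 0.0305]
tool_rot: [0.631, 0.776, 0.001, 0.001]
ft_force: [3.7, 2.7, 0.0]
grip_width: 0.0159
grasp_force: 58.7
```

Emit:
servo_tool([
  [5, 6, 0, 0, 0],
  [5, 10, 0, 0, 0],
  [5, 12, 0, 0, 0],
  [5, 12, 0, 0, 0],
  [5, 12, 0, 0, 0],
  [5, 12, 0, 0, 0],
  [5, 12, 0, 0, 0],
  [5, 12, 0, 0, 0],
  [5, 12, 0, 0, 0],
  [5, 12, 0, 0, 0],
  [5, 12, 0, 0, 0],
  [5, 12, 0, 0, 0],
  [5, 10, 0, 0, 0],
  [5, 8, 0, 0, 0],
  [5, 6, 0, 0, 0],
  [5, 0, 0, 0, 0],
  [5, 0, 0, 0, 0],
])

```text
clock: 19.9
eef_pos: [0.5743, 0.0733, 0.0306]
tool_rot: [0.631, 0.776, 0.001, 0.001]
ft_force: [4.8, 3.5, 0.2]
grip_width: 0.0159
grasp_force: 58.7
```

Emit:
servo_tool([
  [5, 5, 0, 0, 0],
  [5, 5, 0, 0, 0],
  [5, 3, 0, 0, 0],
  [5, 2, 0, 0, 0],
  [5, 1, 0, 0, 0],
  [5, 0, 0, 0, 0],
])

```text
clock: 20.65
eef_pos: [0.5713, 0.088, 0.0306]
tool_rot: [0.632, 0.775, 0.001, 0.001]
ft_force: [4.9, -0.6, -0.2]
grip_width: 0.0156
grasp_force: 58.7
```

Emit:
servo_tool([
  [5, 1, 0, 0, 0],
  [5, 1, 0, 0, 0],
  [5, 1, 0, 0, 0],
  [5, 0, 0, 0, 0],
])

```text
clock: 21.15
eef_pos: [0.5707, 0.0907, 0.0306]
tool_rot: [0.632, 0.775, 0.001, 0.002]
ft_force: [5.2, -0.3, -0.0]
grip_width: 0.0158
grasp_force: 58.7
```

Emit:
servo_tool([
  [5, 1, 0, 0, 0],
  [5, 1, 0, 0, 0],
  [5, 0, 0, 0, 0],
  [5, 0, 0, 0, 0],
])

```text
clock: 21.65
eef_pos: [0.5707, 0.0907, 0.0305]
tool_rot: [0.632, 0.775, -0.0, 0.003]
ft_force: [6.2, -5.2, -0.8]
grip_width: 0.0161
grasp_force: 58.7
```

Emit:
servo_tool([
  [5, 1.5, 0, 0, 0],
  [5, 0, 0, 0, 0],
  [5, 0, 0, 0, 0],
  [48, 0, 0, 0, 0],
  [48, 0, 0, 0, 0],
  [48, 0, 0, 0, 0],
  [48, 0, 0, 0, 0],
  [48, 0, 0, -20, 0],
  [48, 0, 0, -40, 0],
  [48, 0, 0, -50, 0],
  [48, -30, 0, -20, 0],
  [48, -40, 0, 0, 0],
  [48, -40, 0, 0, 0],
  [48, 0, 0, 0, 0],
  [48, 0, 0, 0, 0],
])

```text
clock: 23.52
eef_pos: [0.5902, -0.0127, 0.1597]
tool_rot: [0.631, 0.775, -0.0, -0.0]
ft_force: [-0.3, -0.2, 0.8]
grip_width: 0.048
grasp_force: 0.0
```

```bash
python3 - <<'E'
from h import *
o=status.get_obs();print(o["clock"],o["eef_pos"],o["ft_force"])
im,d=viewer.camera("wrist");C=cal("wrist",o);P=cloud(d,C);save("z1",im)
A=np.radians(11.75);yh=np.array([-np.sin(A),np.cos(A)])
for l in ["thick_block","bridge","small_block","tin","tray"]:
  for m in viewer.masks_of("wrist",l)[:2]:
    k=m["mask"]&(d>0);Q=P[k];zt=np.percentile(Q[:,2],95)
    print(l,round(m["p"],2),zt.round(3),rect(Q,zt-.006,zt+.006))
    if l=="bridge": print(rect(Q,.048,.057))
    if l=="tray":
        q=Q[(Q[:,2]<.044)&(Q[:,2]>.037)]; print("max along y",np.percentile((q[:,:2]-[.5944,-.0282])@yh,[.5,99.5]))
E
```

```text
23.525 [ 0.59017009 -0.01265633  0.1596974 ] [-0.3410223  -0.22502545  0.79619111]
thick_block 0.92 0.036 (1954, ((595.655517578125, -27.771055221557617), (33.45268249511719, 51.988704681396484), 12.701180458068848))
thick_block 0.85 0.031 (2715, ((430.6568298339844, 53.91446304321289), (52.047969818115234, 34.17900848388672), 72.45372009277344))
bridge 0.94 0.085 (565, ((569.8502197265625, 90.08721160888672), (16.78050994873047, 17.275177001953125), 87.05022430419922))
(2422, ((569.9286499023438, 90.08997344970703), (91.83395385742188, 17.568492889404297), 11.620943069458008))
tin 0.96 0.028 (403, ((608.2635498046875, -111.04178619384766), (42.38572692871094, 50.796836853027344), 61.08241653442383))
tray 0.67 0.054 (2454, ((569.9273681640625, 90.09239196777344), (91.83372497558594, 17.573745727539062), 11.630080223083496))
max along y [-0.13053751  0.11178155]
```

View pics/z1.png

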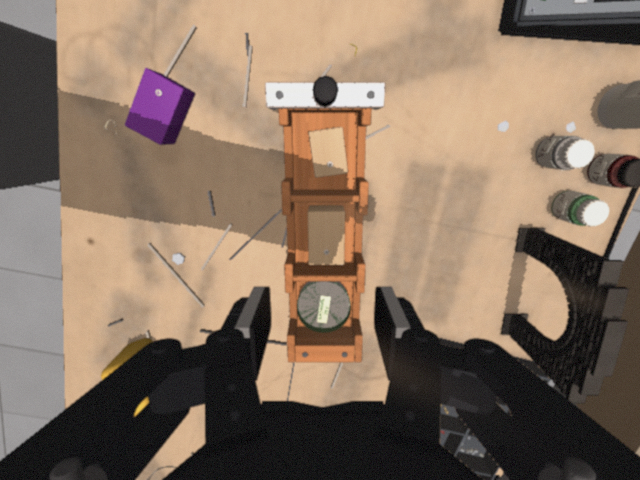

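The bridge sits at the +y stop (pixel 95, 325; 120.8 mm of 121 mm from the tray's centre). The block lies flat in the middle bay (235, 325) with its top at 36 mm, below the 41 mm rim.

```bash
python3 -c "
from workcell import bot;print(bot.job_done())"
```

```text
the job is handed in; nothing more can be done
None
```

The thick pine block lies flat in the middle bay with its top at 36 mm, below the 41 mm rim, the bridge has been slid to the +y stop without catching on anything, and the job was handed in at about 24 s of the 58 s allowed.

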